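Drive the stuck pin out of the steam lever

TASK

The steam lever of the espresso machine sits in the blue service block, held by a brass pin gummed fast with coffee oil. Take the red drift punch from the wooden stand, feel for the bore in the top of the aluminium fork, and with the punch press the pin down and out until it comes up against its stop, never pressing on the work harder than about 3 kg (30 N). Then put the punch back in its own hole in the stand, upright and fully home, let go of it, and leave the other tools, the tamper and the milk pitcher alone.

Things in the scene. Friction and masses are not known exactly. Their poses are not given: they have to be found in the camera images.
- fixture: Blue service block, fixed; base plate 110 (x) x 185 (y) x 10 mm, origin under its centre, z up. Uprights 50 x 26 mm at y = +-66 mm, top at 98 mm (bolt heads 104). Between them an aluminium fork 36 (x) x 76 (y) mm, flat rigid top at z = 100 mm, holds the steam lever, whose black paddle points to fixture +x at z = 79 mm, out to x = 113 mm.
- mark (a point): Point at (0, -20, 100) mm of the fixture, axes as the fixture: on the plain top of the fork, where the search starts. The bore (vertical, 9 mm diameter, 2 mm chamfer, 13 mm wide at its mouth) is at the fork's centre. The fork is clamped anywhere in its slot, so the bore lies 6 to 34 mm from this mark along fixture +y (x = 0); it is not tracked: feel along the top for it, or look.
- pin (a joint): Travel of the brass pin (8 mm diameter, head below, so it only comes out downwards), in m. At 0 its upper end is 3 mm below the fork's top; it starts at 0 to 0.006; at 0.030 it meets a hard stop, clear of the lever's eye. Stuck by friction: about 8 N moves it, plus 1 N per 10 mm/s of speed, all the way; it stays where it is left.
- punch: Red drift punch, about 120 g, upright in a hole of the stand. Origin on its axis at the underside of its collar, z up. Nose 6 mm diameter, z = -56 to -18 mm, blunt tip; cone to a 10 mm shank (z = -13 to 0); collar 18 mm diameter (z = 0 to 6 mm) that rests on the stand's top; square red handle 14 x 14 mm, faces normal to x and y, z = 6 to 66 mm: grip it there from above.
- punch_tip (a point): Centre of the tip of the punch's nose, 56 mm below the punch's origin on its axis.
- stand: Wooden tool stand, fixed, 60 (x) x 200 (y) x 66 (z) mm, origin at the centre of its underside. Three vertical through holes of 14 mm diameter at x = 0, y = -65, 0 and +65 mm, each with a tool: which is in which hole varies. The handles are square with the stand. The punch belongs in the hole in which it stood at the start.
- thick_punch: Thick punch with a yellow handle, 10 mm nose (too thick for the bore), else like the red one. Stands in the stand; leave alone.
- scraper: Short tool with a green handle, else like the thick punch. Stands in the stand; leave alone.
- tamper: Wooden coffee tamper, 58 mm base, 86 mm tall, origin under its centre. Leave alone.
- pitcher: Steel milk pitcher with a handle, 76 mm wide, 95 mm tall, origin under its centre. Leave alone.
Things that resemble listed ones, but are neither listed nor needed, are in the scene too. Of the things like the stand, leave any that is pink; of the rest the larger one is meant.

How it is judged:
By the outcome, as a careful person would: the job done as asked, in the order asked, and still so for the second after the job is handed in, with the robot touching nothing.
It also fails if it takes over 64 s, if anything falls off the work surface, if the arm or the gripper's body presses on something with over 40 N, if the wrist force passes 120 N, or if a joint passes its speed limit or range.

ROBOT

A 7-joint arm with a two-finger parallel gripper is mounted at the origin on the work surface. World frame = base frame: x ahead of the robot, y to its left, z up, the work surface at z = 0. Lengths are in m, angles in rad, forces in N, time in s.
With the tool pointing down it reaches from about 0.425 to 0.95 m from the base axis. Payload 4.7 kg.
Tool frame: the origin (TCP) lies midway between the tips of the shut fingers; the grasp point (between the pads) lies 19 mm behind it (robot.hold_point_z is the distance from the TCP to the grasp point, in m); z points along the fingers, y is the line along which they close (so a half turn about z gives the same grasp; the last joint's range is limited). The gripper opens to 87 mm and grips with 3 to 60 N. Pads are 19 mm wide; open, the fingers measure 117 mm over their backs; the gripper's body (75 mm by 190 mm) begins 51 mm behind the grasp point.
Start: joints at [1.253, 0.469, -0.049, 1.532, 0.024, 1.141, -0.082], TCP at [0.192, -0.647, 0.223] pointing down, gripper open.
Joint ranges: [-2.59, 2.59], [-0.33, 1.99], [-1.39, 1.29], [0.1, 2.45], [-1.04, 4.18], [0.21, 1.99], [-2.66, 2.66]. Speed limits (rad/s): [2.57, 2.57, 3.14, 3.14, 3.14, 3.14, 3.14].

INTERFACE

Orientations are given as a rotation vector (axis times angle).
In Python, from rig import robot gives the robot as it stands. Calls block until the motion is done:
- robot.move_ptp(position, orientation): joint-space move of the TCP to a pose.
- robot.move_l(position, max_speed=0.15, rotation=None, stop_force=None): straight line of the TCP; rotation=None keeps the orientation; max_speed is the mean speed in m/s. With stop_force (N) it stops when the force on the tool has changed by that much, and returns True; else False.
- robot.move_joints(angles): joint-space move.
- robot.set_gripper(opening): finger opening in m; the grip force is fixed at half the most; returns when the fingers have stopped.
- robot.pause(seconds).
- robot.inverse_kinematics(position, orientation): joint angles nearest the present ones, or None.
- robot.read_state(): the state.
- robot.capture(name): name is "scene" or "top" or "wrist"; returns a dict with "image" (400x640x3 uint8, red, green, blue), "range_z" (400x640 float32, m along the optical axis (not along the pixel's ray), 0 where there is no reading), "intrinsics" (3x3 intrinsics, pixels), "distortion" ([k1, k2, p1, p2, k3] as OpenCV has them; the pictures are not rectified), "T" (4x4, takes a point from camera to world coordinates); the wrist camera has in their place "tool_from_camera" (4x4, takes a point from camera to tool coordinates, whose origin is the TCP and whose axes are the flange's). Camera axes: x right, y down, z forward; pixel columns grow to the right and rows downward; lengths in m; the calibration is good to about 2 mm. A picture is of the moment at which its call begins: read the wrist's pose just before it.
A pose or a line that the arm cannot do raises robot.PlanningError and nothing moves.
- robot.job_done(): hands the job in; it is judged then, once.
The state is a dict: "clock": time; "qpos": joint angles; "dq": joint speeds; "tau": joint torques, N m; "tcp_pos": TCP position; "ee_rot": TCP orientation; "ft_force": force on the tool from outside, world axes, zero at the start; "moment": the same for the moment, N m; "finger_gap": finger opening in m; "finger_force": force on a finger pad.
Only numpy, scipy, OpenCV 4.12 (cv2) and the standard library are available. Lean on these libraries where they do the work, as an engineer would, in place of code of your own. Each camera call takes 0.05 s, during which the arm holds its last target. There are 200 camera calls.

## Working session

There is one attempt and no reset: what is moved stays moved. The work goes in short steps, each a Python script; the robot and the scene stay as the last script left them, time stands still between calls to the robot, and variables do not carry over. Pictures are saved under pics/ and viewed, at most 10 in all, crops included, and the job is handed in when it is done.

```bash
ls; mkdir -p pics; python3 - <<'E'
from rig import robot
import cv2,pickle,numpy as np
d={}
for n in("scene","top"):
    c=robot.capture(n);d[n]=c
    cv2.imwrite(f"pics/{n}0.png",c["image"][:,:,::-1])
    print(n,c["intrinsics"],c["distortion"],c["T"])
pickle.dump(d,open("c0.pkl","wb"))
s=robot.read_state();print(s["clock"],s["ft_force"],s["ee_rot"],s["finger_gap"])
E
```

```text
pics
scene [[474.46427094   0.         318.77421187]
 [  0.         474.46427094 197.48987809]
 [  0.           0.           1.        ]] [-0.07009112  0.          0.          0.          0.        ] [[ 0.08176601  0.76374775 -0.6403153   1.24147239]
 [ 0.99662147 -0.05766504  0.05848403 -0.13055652]
 [ 0.00774324 -0.64293399 -0.76588245  0.91206351]
 [ 0.          0.          0.          1.        ]]
top [[519.69722223   0.         319.56696756]
 [  0.         519.69722223 199.57623548]
 [  0.           0.           1.        ]] [-0.02813087  0.          0.          0.          0.        ] [[-0.01048784 -0.98354451  0.18036133  0.26529563]
 [-0.99994307  0.00996094 -0.00382688 -0.06339629]
 [ 0.00196734 -0.1803912  -0.98359298  1.50598305]
 [ 0.          0.          0.          1.        ]]
0.1 [ 0.22438005 -0.59938681 -0.29122164] [-3.10714143e+00 -4.51832986e-01  5.35210704e-04] 0.0871493223087361
```

View pics/scene0.png

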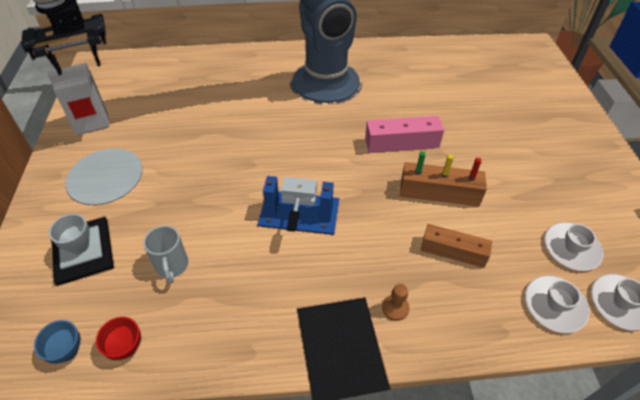

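View pics/top0.png

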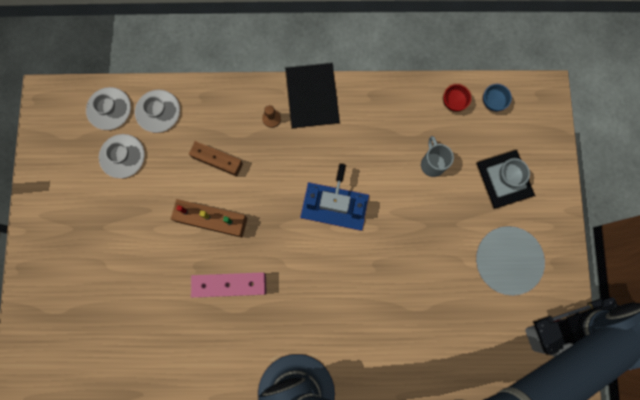

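Top view: blue fixture is at (335,206), paddle at (341,172). There are three stand-like things: pink at (228,285), a small brown empty one at (217,158) and a large brown one at (209,218). The last is meant: it isn't pink, it's the larger of the rest, and it holds the red (183,210), yellow (204,213) and green (228,220) handles.

```bash
cat > h.py <<'E'
import numpy as np,cv2,pickle
def rays(c,px):
    px=np.asarray(px,float).reshape(-1,1,2)
    n=cv2.undistortPoints(px,c["intrinsics"],c["distortion"]).reshape(-1,2)
    return np.c_[n,np.ones(len(n))]
def onplane(c,px,z,T=None):
    T=c["T"] if T is None else T
    r=rays(c,px)@T[:3,:3].T
    return T[:3,3]+r*((z-T[2,3])/r[:,2])[:,None]
def cloud(c,T=None):
    T=c["T"] if T is None else T
    v,u=np.mgrid[:400,:640]
    r=rays(c,np.c_[u.ravel(),v.ravel()])*c["range_z"].ravel()[:,None]
    return (r@T[:3,:3].T+T[:3,3]).reshape(400,640,3)
def rect(p):
    (c,s,a)=cv2.minAreaRect(p[:,:2].astype(np.float32)*1000);return np.round(c,1),np.round(s,1),round(a,1)
E
python3 - <<'E'
from h import *
d=pickle.load(open("c0.pkl","rb"))
big=[]
for n,(bs,bf) in dict(scene=((390,140,495,210),(250,165,350,240)),top=((160,190,258,245),(290,155,380,240))).items():
    c=d[n];P=cloud(c);hsv=cv2.cvtColor(c["image"],cv2.COLOR_RGB2HSV);H,S,V=[hsv[:,:,i].astype(int) for i in range(3)]
    def box(b):
        m=np.zeros((400,640),bool);m[b[1]:b[3],b[0]:b[2]]=1;return m&(c["range_z"]>0)
    s,f=box(bs),box(bf);Z=P[:,:,2]
    def rep(t,m):
        if m.sum()>2:print(n,t,m.sum(),rect(P[m]),"z",np.percentile(Z[m],[5,50,95]).round(4))
    rep("standtop",s&(Z>.055)&(Z<.075))
    for t,h0,h1 in(("red",0,4),("yel",22,33),("grn",45,80)):
        rep(t,s&(((H>=h0)&(H<=h1))|((h0==0)&(H>174)))&(S>150)&(Z>.085))
    b=f&(H>100)&(H<125)&(S>120)
    rep("base",b&(Z<.02)&(Z>.0));rep("blueall",b);rep("blueup",b&(Z>.088)&(Z<.112))
    rep("fork",f&(S<70)&(Z>.09)&(Z<.108)); rep("paddle",f&(V<60)&(Z>.05))
    x0,y0,x1,y1=min(bs[0],bf[0]),min(bs[1],bf[1]),max(bs[2],bf[2]),max(bs[3],bf[3])
    big.append(cv2.resize(c["image"][y0:y1,x0:x1,::-1],(780,290),interpolation=cv2.INTER_CUBIC))
cv2.imwrite("pics/crop.png",np.vstack(big))
E
```

```text
scene standtop 1601 (array([486.1, 246.2]), array([201.4,  67.6]), 75.8) z [0.0583 0.0666 0.0701]
scene red 75 (array([505.5, 306.4]), array([10.3, 11.6]), 17.1) z [0.0891 0.1141 0.133 ]
scene yel 96 (array([488.5, 244.6]), array([11.4, 15.7]), 77.0) z [0.0881 0.1138 0.1341]
scene grn 49 (array([476.4, 180.8]), array([6.8, 6.9]), 65.1) z [0.087  0.1108 0.1332]
scene base 1468 (array([ 527.7, -114.1]), array([181.1, 109.5]), 78.3) z [0.0075 0.0105 0.0138]
scene blueall 2319 (array([ 552.9, -119. ]), array([181.9, 158.5]), 79.1) z [0.008  0.012  0.0986]
scene blueup 325 (array([ 527.3, -112.6]), array([154.3,  48.7]), 77.6) z [0.0902 0.0979 0.1015]
scene fork 633 (array([ 521. , -113.1]), array([159.5,  51.2]), 80.6) z [0.093  0.0999 0.1033]
scene paddle 172 (array([ 572.9, -136.9]), array([127.6,  34.1]), 10.9) z [0.082  0.085  0.0873]
top standtop 1373 (array([484.3, 247.9]), array([203.4,  60.8]), 76.2) z [0.0605 0.0661 0.0712]
top red 34 (array([498.9, 309. ]), array([12.6, 10.8]), 62.3) z [0.089  0.1287 0.1351]
top yel 46 (array([483.1, 246.5]), array([13.3, 13.6]), 82.3) z [0.0939 0.1281 0.1344]
top grn 18 (array([466.3, 181.8]), array([10.4,  6.2]), 65.0) z [0.0908 0.1269 0.1321]
top base 1116 (array([ 521. , -112.6]), array([180.1, 105.7]), 77.7) z [0.0046 0.0099 0.0153]
top blueall 1543 (array([ 521. , -112.6]), array([180.1, 105.7]), 77.7) z [0.0052 0.0116 0.0997]
top blueup 322 (array([ 521.7, -112.3]), array([157.8,  51.2]), 77.6) z [0.0924 0.0973 0.1031]
top fork 443 (array([ 524.8, -117.3]), array([107.7,  98.1]), 38.9) z [0.0942 0.0997 0.1051]
top paddle 134 (array([ 561.8, -123.5]), array([150.2, 135.2]), 77.9) z [0.0579 0.0833 0.0897]
```

View pics/crop.png

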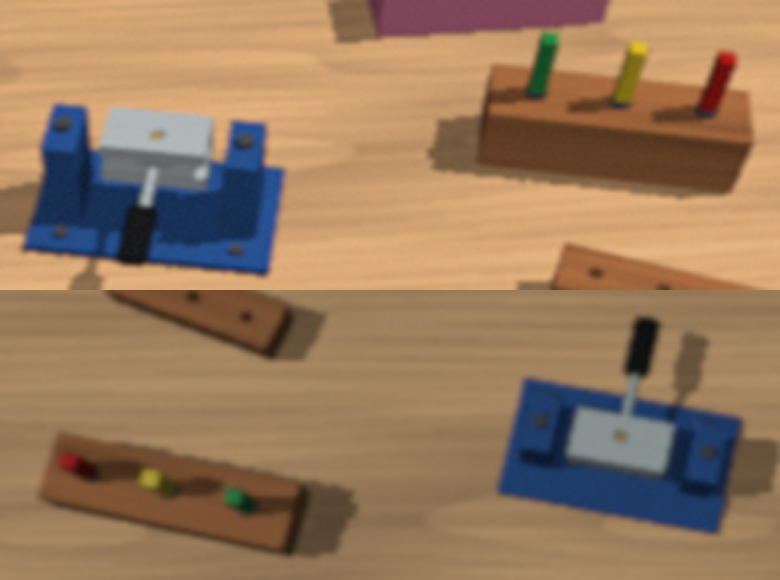

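The crop confirms it: the brown stand has red at the +y end, yellow in the middle and green at −y. The bore shows as a brass dot on the fork at (620,436). Next I'll take wrist views over the fork and the punch.

```bash
cat >> h.py <<'E'
from scipy.spatial.transform import Rotation as Ro
def down(yaw,sgn=1):
    y=sgn*np.array([np.cos(yaw),np.sin(yaw),0]);z=np.array([0,0,-1.]);return Ro.from_matrix(np.c_[np.cross(y,z),y,z]).as_rotvec()
def wcap(robot):
    s=robot.read_state();c=robot.capture("wrist")
    W=np.eye(4);W[:3,:3]=Ro.from_rotvec(s["ee_rot"]).as_matrix();W[:3,3]=s["tcp_pos"]
    c["T"]=W@c["tool_from_camera"];return c
E
python3 - <<'E'
from h import *
from rig import robot
print(robot.capture("wrist")["tool_from_camera"].round(4))
for sg in(1,-1):
    print(sg,[None if q is None else np.round(q,2) for q in(robot.inverse_kinematics(p,down(np.radians(-13),sg)) for p in([.523,-.113,.3],[.5,.31,.26]))])
sg=min((1,-1),key=lambda g:abs((robot.inverse_kinematics([.5,.31,.26],down(np.radians(-13),g)) if robot.inverse_kinematics([.5,.31,.26],down(np.radians(-13),g)) is not None else np.full(7,9))[6]))
out={}
for n,p in(("f",[.523,-.113,.30]),("s",[.501,.31,.27])):
    robot.move_ptp(p,down(np.radians(-13),sg)); robot.pause(.2)
    c=wcap(robot);out[n]=c
print(sg,robot.read_state()["clock"],robot.read_state()["qpos"].round(2) if hasattr(robot.read_state()["qpos"],'round') else 0)
pickle.dump(out,open("w0.pkl","wb"))
cv2.imwrite("pics/w0.png",np.vstack([cv2.resize(out[n]["image"][:,:,::-1],(480,300)) for n in"fs"]))
E
```

```text
[[-1.000e-04 -9.587e-01 -2.845e-01  7.780e-02]
 [ 1.000e+00 -2.000e-04  1.000e-04 -1.000e-04]
 [-2.000e-04 -2.845e-01  9.587e-01 -1.632e-01]
 [ 0.000e+00  0.000e+00  0.000e+00  1.000e+00]]
1 [array([ 0.66,  0.23, -0.62,  1.73,  0.14,  1.22, -0.23]), array([ 0.1 ,  0.47, -1.01,  1.66,  0.42,  1.24, -1.22])]
-1 [array([ 1.1 ,  0.46, -1.3 ,  1.71,  0.45,  1.32,  2.62]), array([ 0.18,  0.55, -1.17,  1.66,  0.52,  1.29,  1.83])]
1 4.475 [ 0.04  0.43 -0.9   1.65  0.35  1.24 -1.16]
```

View pics/w0.png

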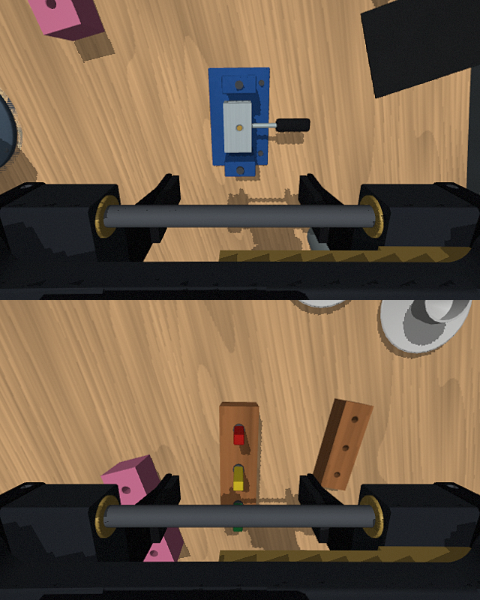

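Wrist view 1 (480x300 scale): fork at (238,127), bore at (239,128). View 2: red handle at (239,435), yellow at (238,478). Measuring from these.

```bash
python3 - <<'E'
from h import *
o=pickle.load(open("w0.pkl","rb"))
def hs(c):
    h=cv2.cvtColor(c["image"],cv2.COLOR_RGB2HSV).astype(int);return h[...,0],h[...,1],h[...,2]
def big(m):
    n,l,s,_=cv2.connectedComponentsWithStats(m.astype(np.uint8));k=1+np.argmax(s[1:,4]);return l==k
def px(m):return np.argwhere(m)[:,::-1]
c=o["f"];P=cloud(c);H,S,V=hs(c);Z=P[...,2]
roi=np.zeros((400,640),bool);roi[80:245,265:420]=1
b=roi&(H>100)&(H<125)&(S>120)
m=big(b&(abs(Z-.01)<.005));print("base",rect(P[m]),np.median(Z[m]))
up=b&(abs(Z-.098)<.005);print("ups",rect(P[up]),np.median(Z[up]),"plane",rect(onplane(c,px(up),.098)))
fk=big(roi&(S<60)&(V>110)&(abs(Z-.1)<.006))
fk=cv2.morphologyEx(fk.astype(np.uint8),cv2.MORPH_OPEN,np.ones((7,7)))
cnt=max(cv2.findContours(fk,cv2.RETR_EXTERNAL,cv2.CHAIN_APPROX_NONE)[0],key=cv2.contourArea)
print("fork",rect(onplane(c,cnt.reshape(-1,2),.1)))
full=np.zeros_like(fk);cv2.drawContours(full,[cnt],-1,1,-1)
full=cv2.erode(full,np.ones((7,7)))>0
hole=full&(S>70); 
if hole.sum():
    q=px(big(hole));print("bore",len(q),q.mean(0),onplane(c,q.mean(0),.1).round(4), onplane(c,q.mean(0),.097).round(4),"extent",np.ptp(q,axis=0))
    print("hole pixel z",np.median(Z[big(hole)]))
c=o["s"];P=cloud(c);H,S,V=hs(c);Z=P[...,2]
roi[:]=0;roi[120:275,280:355]=1
t=big(roi&(abs(Z-.066)<.006));print("standtop",rect(P[t]),rect(onplane(c,px(t),.066)))
e=[(v,px(t)[px(t)[:,1]==v][:,0]) for v in range(140,265,1)]
for nm,mm in(("red",((H<5)|(H>174))&(S>150)),("yel",(H>20)&(H<33)&(S>170))):
    m=big(roi&mm);tp=m&(Z>.1285);q=px(tp)
    print(nm,m.sum(),tp.sum(),"top z",np.median(Z[tp]),rect(P[tp]),onplane(c,cv2.minAreaRect(q.astype(np.float32))[0],.132).round(4),cv2.boundingRect(q.astype(np.int32)))
E
```

```text
base (array([ 523. , -113.6]), array([183.5, 108.4]), 77.6) 0.011203688549910218
ups (array([ 522.6, -113. ]), array([155.8,  49.3]), 77.8) 0.09908495218533758 plane (array([ 522.6, -113.1]), array([156. ,  49.3]), 77.8)
fork (array([ 519.9, -111.4]), array([76.8, 41.1]), 77.6)
bore 41 [318.85365854 170.14634146] [[ 0.5232 -0.1112  0.1   ]] [[ 0.5231 -0.1118  0.097 ]] extent [6 6]
hole pixel z 0.097848989639575
standtop (array([489. , 262.3]), array([165.3,  60.1]), 76.3) (array([489.1, 262.8]), array([165.6,  60.2]), 76.2)
red 329 188 top z 0.13302863738169945 (array([501.2, 309.2]), array([12.9, 12.5]), 76.8) [[0.5012 0.3093 0.132 ]] (312, 179, 14, 14)
yel 410 178 top z 0.13289897816297566 (array([501. , 312.3]), array([150.3,  13.3]), 76.8) [[0.4858 0.2477 0.132 ]] (311, 238, 14, 17)
```

```bash
python3 - <<'E'
from h import *
from rig import robot
r=down(np.radians(-13.7))
robot.move_ptp([.5012,.3093,.17],r)
print(robot.move_l([.5012,.3093,.089],.1,stop_force=12))
robot.set_gripper(0.0)
s=robot.read_state();print(s["clock"],s["finger_gap"],s["finger_force"],s["tcp_pos"],s["ft_force"])
print(robot.move_l([.5012,.3093,.22],.12))
robot.pause(.2)
s=robot.read_state();print(s["clock"],s["finger_gap"],s["finger_force"],s["tcp_pos"],s["ft_force"])
c=wcap(robot);g=robot.capture("scene")
pickle.dump((c,g),open("w1.pkl","wb"))
cv2.imwrite("pics/w1.png",np.vstack([cv2.resize(c["image"][100:400,:,::-1],(640,300)),cv2.resize(g["image"][100:230,360:520,::-1],(640,300))]))
E
```

```text
False
7.0833 0.013687691406870293 29.99989445786923 [0.50118497 0.3093092  0.08898597] [-0.76658459 -0.03413717 -0.99995372]
False
8.525 0.013536857864896102 29.99983185902238 [0.50098357 0.30911135 0.2193503 ] [ 0.16352119 -0.7907504  -1.00317935]
```

View pics/w1.png

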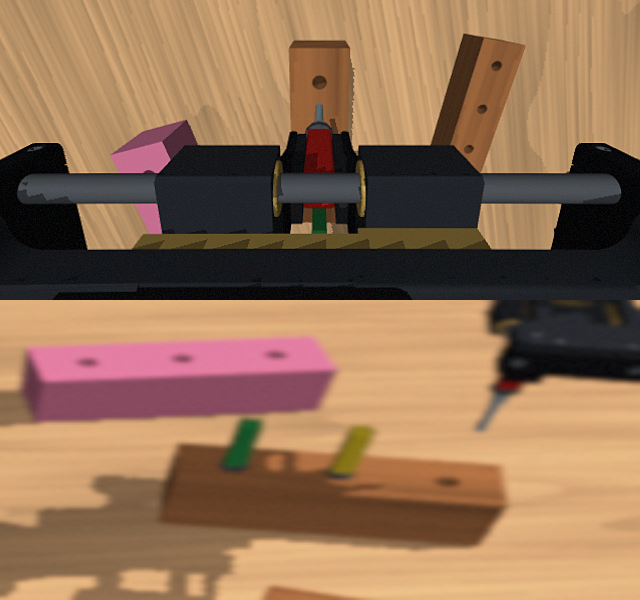

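Picture shows the red punch held straight between the fingers, tip at (318,~204) full-frame, the hole it left at (319,182), and the other tools undisturbed. I'll check the tip's tilt and locate the hole.

```bash
python3 - <<'E'
from h import *
c,g=pickle.load(open("w1.pkl","rb"))
tc=np.linalg.inv(c["tool_from_camera"])
for z in(.079,.041,.023):print(z,cv2.projectPoints(np.array([[0,0,z]]),cv2.Rodrigues(tc[:3,:3])[0],tc[:3,3],c["intrinsics"],c["distortion"])[0].ravel().round(1))
V=c["image"].astype(int).sum(2)
h=(V<150);h[:165]=0;h[198:]=0;h[:,:305]=0;h[:,335:]=0
q=np.argwhere(h)[:,::-1];print("hole",len(q),q.mean(0),np.ptp(q,axis=0),onplane(c,q.mean(0),.066).round(4))
I=c["image"].astype(int);print("tip rows (u,rgb)")
for v in range(198,232,3):
    row=I[v,300:340];gm=(abs(row[:,0]-row[:,2])<25);u=np.where(gm)[0]+300
    print(v,u.min() if len(u) else 0,u.max() if len(u) else 0,u.mean().round(1) if len(u) else 0)
E
```

```text
0.079 [319.3 204.7]
0.041 [319.4 222. ]
0.023 [319.4 232.4]
hole 78 [318.34615385 180.11538462] [12  9] [[0.5005 0.3111 0.066 ]]
tip rows (u,rgb)
198 0 0 0
201 0 0 0
204 317 321 318.8
207 315 322 318.5
210 315 322 318.5
213 315 322 318.5
216 315 322 318.5
219 315 322 318.5
222 314 324 319.0
225 310 328 319.0
228 307 331 319.0
231 306 332 323.0
```

```bash
python3 - <<'E'
from h import *
from rig import robot
b=[.5232,-.1112]
robot.move_l([*b,.22],.25,rotation=down(np.radians(-12.3)))
robot.pause(.3)
s=robot.read_state();print(s["clock"],s["tcp_pos"],s["ft_force"])
hit=robot.move_l([*b,.186],.06,stop_force=6)
if not hit: hit=robot.move_l([*b,.165],.012,stop_force=5)
s=robot.read_state();print(hit,s["clock"],s["tcp_pos"],s["ft_force"],s["finger_gap"])
E
```

```text
10.7583 [ 0.52323728 -0.11072677  0.22004864] [ 0.0814925   0.30699745 -0.8149454 ]
True 12.4667 [ 0.52320531 -0.11119122  0.17514592] [-0.32728184 -1.49046983  4.1090348 ] 0.013461855506914542
```

```bash
python3 - <<'E'
from h import *
from rig import robot
b=[.5232,-.1112]
def st():
    s=robot.read_state();print(round(s["clock"],2),s["tcp_pos"].round(4) if hasattr(s["tcp_pos"],'round') else s["tcp_pos"],np.round(s["ft_force"],1),np.round(s["moment"],2),round(s["finger_gap"],4))
for z in(.170,.162,.153):
    hit=robot.move_l([*b,z],.012,stop_force=14);print(hit);st()
    if hit:break
if not hit:
    print(robot.move_l([*b,.138],.007,stop_force=11));st()
E
```

```text
False
12.99 [ 0.5235 -0.1112  0.1708] [-2.9 -0.8  6.5] [-0.05  0.39 -0.  ] 0.0136
False
13.81 [ 0.5234 -0.1112  0.1627] [-1.5 -0.   6.1] [-0.01  0.31 -0.02] 0.0136
False
14.71 [ 0.5235 -0.1112  0.1537] [-1.8 -0.4  6.1] [-0.02  0.38  0.01] 0.0138
True
16.02 [ 0.5235 -0.1111  0.1456] [-0.9  0.3  5.4] [-0.03  0.39 -0.01] 0.0139
```

```bash
python3 - <<'E'
from h import *
from rig import robot
b=[.5232,-.1112]
def st():
    s=robot.read_state();print(round(s["clock"],2),np.round(s["tcp_pos"],4),np.round(s["ft_force"],1),round(s["finger_gap"],4))
print(robot.move_l([*b,.138],.008,stop_force=15));st()
robot.pause(.3);st()
E
```

```text
True
16.47 [ 0.5236 -0.111   0.1456] [-1.8 -0.2  7.9] 0.0141
16.77 [ 0.5236 -0.111   0.1456] [-2.8  0.5  7.1] 0.0139
```

```bash
python3 - <<'E'
from h import *
from rig import robot
def st():
    s=robot.read_state();print(round(s["clock"],2),np.round(s["tcp_pos"],4),np.round(s["ft_force"],1),round(s["finger_gap"],4));return s
robot.move_l([.5232,-.1112,.165],.04);robot.move_l([.5232,-.1112,.22],.1);st()
robot.move_l([.5012,.3093,.22],.25,rotation=down(np.radians(-13.7)));robot.pause(.3);st()
c=wcap(robot);I=c["image"].astype(int)
for v in range(198,234,3):
    row=I[v,300:340];u=np.where(abs(row[:,0]-row[:,2])<25)[0]+300
    print(v,(u.min(),u.max()) if len(u) else 0)
V=I.sum(2);h=(V<150);h[:165]=0;h[198:]=0;h[:,:305]=0;h[:,335:]=0
q=np.argwhere(h)[:,::-1];print("hole",len(q),q.mean(0),onplane(c,q.mean(0),.066).round(4))
t=robot.capture("top");pickle.dump((c,t),open("w2.pkl","wb"))
cv2.imwrite("pics/w2.png",np.vstack([cv2.resize(c["image"][150:250,240:400,::-1],(640,400)),cv2.resize(t["image"][150:240,290:400,::-1],(640,200))]))
E
```

```text
18.12 [ 0.5228 -0.1113  0.2196] [-1.  -0.3 -0.7] 0.0134
20.25 [0.5014 0.3088 0.2201] [-0.1  0.7 -1.6] 0.0136
198 0
201 0
204 (np.int64(317), np.int64(321))
207 (np.int64(315), np.int64(322))
210 (np.int64(315), np.int64(322))
213 (np.int64(315), np.int64(322))
216 (np.int64(315), np.int64(322))
219 (np.int64(315), np.int64(322))
222 (np.int64(314), np.int64(324))
225 (np.int64(310), np.int64(328))
228 (np.int64(307), np.int64(331))
231 (np.int64(306), np.int64(332))
hole 83 [317.6746988  179.90361446] [[0.5005 0.3111 0.066 ]]
```

View pics/w2.png

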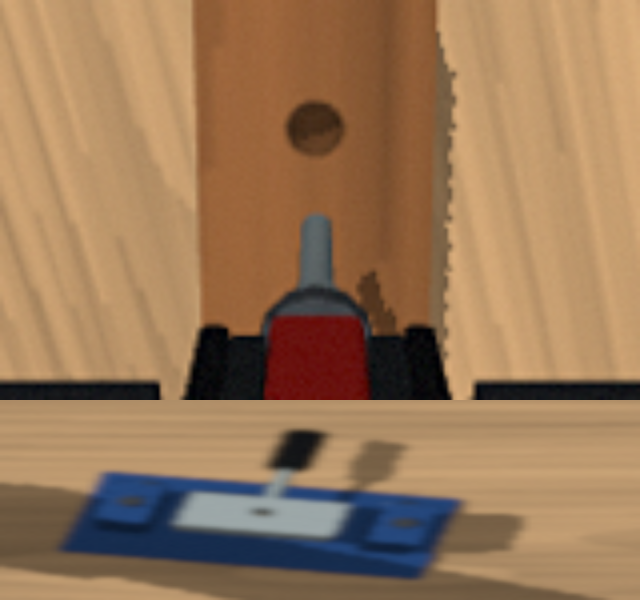

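The picture shows the punch still straight and unslipped, the empty hole at (316,128) in the crop (full frame 319,182), and the bore now dark. I'll insert it.

```bash
python3 - <<'E'
from h import *
from rig import robot
c,_=pickle.load(open("w2.pkl","rb"));print(onplane(c,[[319,182]],.066).round(4))
def st():
    s=robot.read_state();print(round(s["clock"],2),np.round(s["tcp_pos"],4),np.round(s["ft_force"],1),round(s["finger_gap"],4));return s
p=[.5011,.3094]
hit=robot.move_l([*p,.150],.1,stop_force=6)
if not hit:hit=robot.move_l([*p,.096],.05,stop_force=6)
print(hit);st()
if not hit:print(robot.move_l([*p,.0865],.012,stop_force=4));st()
E
```

```text
[[0.5013 0.3086 0.066 ]]
False
22.43 [0.5013 0.3096 0.0964] [-1.1 -0.  -1.5] 0.0141
True
23.03 [0.5011 0.3094 0.089 ] [-0.2 -1.2  4.3] 0.0137
```

Seated at the original height (0.0890). Release, retreat and check.

```bash
python3 - <<'E'
from h import *
from rig import robot
robot.set_gripper(.06)
p=[.5011,.3094]
robot.move_l([*p,.17],.08);robot.move_l([*p,.27],.15);robot.pause(.3)
s=robot.read_state();print(s["clock"],s["finger_gap"],s["tcp_pos"])
c=wcap(robot);g=robot.capture("scene")
P=cloud(c);hsv=cv2.cvtColor(c["image"],cv2.COLOR_RGB2HSV).astype(int)
m=((hsv[...,0]<5)|(hsv[...,0]>174))&(hsv[...,1]>150);m[:120]=0;m[275:]=0;m[:,:280]=0;m[:,355:]=0
t=m&(P[...,2]>.1285);print(m.sum(),t.sum(),np.median(P[t][:,2]),rect(P[t]))
cv2.imwrite("pics/w3.png",np.vstack([cv2.resize(c["image"][100:300,220:420,::-1],(600,300)),cv2.resize(g["image"][120:260,240:520,::-1],(600,300))]))
E
```

```text
26.3417 0.05994351860020179 [0.50088919 0.30919942 0.26929064]
334 194 0.13294167583864358 (array([509.5, 344.2]), array([85. , 12.6]), 76.3)
```

View pics/w3.png

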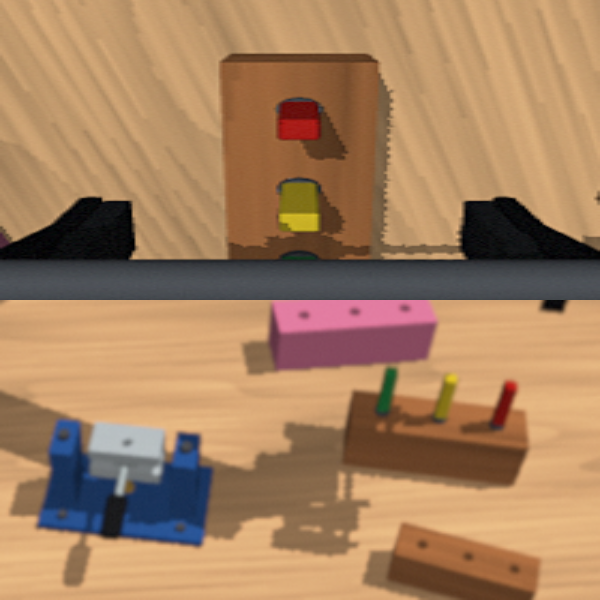

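The punch stands upright in its hole at (300,120), its top at 0.133 m as at the start. The other tools are in place, and the brass pin head now shows below the fork at (125,487).

```bash
python3 -c "
from rig import robot
print(robot.job_done())"
```

```text
the job is handed in; nothing more can be done
None
```

The pin is pressed down to its stop with about 20 N at most, the red punch is back upright and fully home in its own hole and released, and the job was handed in at about 26 s of the 64 s allowed.

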